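# Post the taped spent batteries into the collection jar

### The arm

A 6-joint arm with a two-finger parallel gripper is mounted at the origin on a cart in front of the work surface, level with it; the furniture and walls round the work are solid. World frame = base frame: x ahead of the robot, y to its left, z up, the work surface at z = 0. Lengths are in m, angles in rad, forces in N, time in s.
With the tool pointing down it reaches from about 0.225 to 0.875 m from the base axis. Payload 3.4 kg.
Tool frame: the origin (TCP) lies at the very end of the fingers, on their centre line; the grasp point (between the pads) lies 19 mm behind it; z points along the fingers, x is the direction in which the jaws open and shut, and the axes are right-handed (so a half turn about z gives the same grasp; the last joint's range is limited). The gripper opens to 85 mm and grips with 20 to 120 N. Pads are 22 mm wide; open, the fingers measure 114 mm over their backs; the gripper's body (76 mm by 85 mm) begins 54 mm behind the grasp point. The pads swing forward as they close: fully open they stand 13 mm farther back than shut.
Start: joints at [-1.242, 0.276, 1.505, -0, 1.361, -0.121], TCP at [0.25, -0.518, 0.231] pointing down, gripper open.
Joint ranges: [-2.89, 2.89], [-0.75, 2.08], [0.22, 2.7], [-1.18, 4.32], [0.11, 2.71], [-2.7, 2.7]. Speed limits (rad/s): [2.57, 2.57, 3.14, 3.14, 3.14, 3.14].

### API

Orientations are given as a unit quaternion [w, x, y, z].
In Python, from rig import manip gives the robot as it stands.
- The arm moves only by the tool carry_out, never from a script. Its argument "series" is a list of rows, each a list of 2 entries, a list of its own where there are three numbers: the shift along the tool's x, y, z in mm, then the turn about the tool's z in degrees. A call has 1 to 10 rows; each row shifts and turns the pose as measured when the row begins, along the tool's axes as they then stand; what a row does not reach is not made up. A row lasts 1/12 s, in which the tool goes at most 41.7 mm and 7.16 degrees, less where a joint would pass 70% of its speed; a pose out of reach is approached as far as the arm can. A call is refused whole if a number of a shift passes 41.7 or a number of a turn 7.16, either way. A call with a gripper value outside its range is refused whole. "fingers" is the finger opening in mm, from 0 to 85.4, set as the call begins (left out, the last holds). The fingers move at their own pace and stop on an object; "squeeze" is the grip in N (left out, the last holds). Time passes only in rows, so rows that do not move let the fingers close. It gives the time, the measured TCP pose, the force and the opening at its end, in the units of the state.
- manip.get_state(): the state, without advancing time (a new reading comes with each control period).
- manip.get_image(name): name is "side" or "top"; returns a dict with "frame" (480x640x3 uint8, blue, green, red), "K" (3x3 intrinsics, pixels), "k1" (the pictures are not rectified: a ray, as slopes to the right and down, at radius r is drawn at 1 + k1 r^2 times it, then the intrinsics apply), "rvec" (rotation vector, rad) and "tvec" (3), from world to camera coordinates, as OpenCV has them. Camera axes: x right, y down, z forward; pixel columns grow to the right and rows downward; lengths in m; the calibration is good to about 2 mm. A picture is of the moment at which its call begins. There is no depth.
- manip.sign_off(): hands the job in, once; it reports no verdict.
The state is a dict: "clock": time; "qpos": joint angles; "qd": joint speeds; "effort": joint torques, N m; "position": TCP position; "ee_rot": TCP orientation; "contact_force": force on the tool from outside, world axes, zero at the start; "moment": the same for the moment, N m; "width": finger opening in m.
Only numpy, scipy, OpenCV 4.12 (cv2) and the standard library are available. Lean on these libraries where they do the work, as an engineer would, in place of code of your own. Each camera call takes 0.05 s, during which the arm holds its last target. There are 200 camera calls.

### The job

The two spent radio batteries have blue tape over their tops: pick them up and post them, one at a time, down through the narrow neck into the white battery collection jar, so that both end up inside it. Leave the fresh battery with the bare metal top standing where it is, and keep the jar standing upright.

Things in the scene. Friction and masses are not known exactly. Their poses are not given: they have to be found in the camera images.
- spent_cell_1: spent battery, top 16 mm wrapped in blue tape: dry battery (D size), a grey cylinder with a thin black band below the middle, 33 mm in diameter and 61 mm tall (58 mm body plus a 3 mm terminal bump), 0.13 kg, standing loose and upright on the table at the start; origin at its centre, 30.5 mm above its underside, z along its axis towards the bump
- spent_cell_2: second spent battery, just like the first, top wrapped in blue tape: dry battery (D size), a grey cylinder with a thin black band below the middle, 33 mm in diameter and 61 mm tall (58 mm body plus a 3 mm terminal bump), 0.13 kg, standing loose and upright on the table at the start; origin at its centre, 30.5 mm above its underside, z along its axis towards the bump
- fresh_cell: fresh battery, not taped, bare steel top: dry battery (D size), a grey cylinder with a thin black band below the middle, 33 mm in diameter and 61 mm tall (58 mm body plus a 3 mm terminal bump), 0.13 kg, standing loose and upright on the table at the start; origin at its centre, 30.5 mm above its underside, z along its axis towards the bump
- jar: white round plastic jar with two green rings round its neck, standing loose on the table, 0.8 kg, 185 mm tall; body 130 mm in outer diameter up to 135 mm height, then a sloping shoulder up to 158 mm, then a straight upright neck up to the open mouth at 185 mm; neck 64 mm in outer diameter, 56 mm clear inside; wall 4 mm, hollow inside with its floor at 6 mm. Origin at the centre of its underside, z up through the middle of the mouth
There are look-alikes about, which are no part of the job. Leave any orange look-alike of the spent_cell_1 alone.

How it is judged:
On the way, in this order (a step that is already met when the one before it is completed fails the run):
1. one of the spent batteries is inside the jar, below its neck (((horizontal distance between spent_cell_1 and jar below 0.062 m and z of spent_cell_1 in the frame of jar between 0 and 0.125 m) or (horizontal distance between spent_cell_2 and jar below 0.062 m and z of spent_cell_2 in the frame of jar between 0 and 0.125 m))), for 0.2 s.
2. both spent batteries are inside the jar, below its neck (horizontal distance between each of spent_cell_1, spent_cell_2 and jar below 0.062 m and z of spent_cell_1 in the frame of jar between 0 and 0.125 m and z of spent_cell_2 in the frame of jar between 0 and 0.125 m), for 0.2 s.
At the end, for the whole second after the job is handed in: Both taped batteries at rest (under 0.05 m/s) in the jar, centres within 62 mm of its axis and 0 to 125 mm above its underside; jar upright on the table (0.15 rad; underside below 20 mm); fresh battery upright (0.2 rad) within 30 mm of its start (all of step 2 and linear speed of each of spent_cell_1, spent_cell_2 below 0.05 m/s and angle between jar's own z axis and vertical below 0.15 rad and height (world z) of jar below 0.02 m and distance of fresh_cell from where it was at the start of the episode below 0.03 m and angle between fresh_cell's own z axis and vertical below 0.2 rad); the robot touches nothing.
It fails at once if the fresh battery is moved more than 30 mm or knocked over (distance of fresh_cell from where it was at the start of the episode above 0.03 m or angle between fresh_cell's own z axis and vertical above 0.5 rad).
It fails at once if the jar is tipped by more than 0.5 rad (angle between jar's own z axis and vertical above 0.5 rad).
It also fails if it takes over 58 s, if anything falls off the work surface, if the arm or the gripper's body presses on something with over 40 N, if the wrist force passes 120 N, or if a joint passes its speed limit or range.

## Working session

There is one attempt and no reset: what is moved stays moved. The work goes in short steps, Python scripts to look and compute and a tool call to move; the robot and the scene stay as the last step left them, time stands still between calls to the robot, and variables do not carry over. Pictures are saved under pics/ and viewed, about 8 in all and at most 12, crops included, and the job is handed in when it is done.

Besides the shell and the picture viewer there is one more tool, called after ">>>" as name(argument=value, ...), one argument or row to a line, values as JSON. carry_out: Moves the arm, as the interface text tells. Its arguments: {"type":"object","properties":{"series":{"type":"array","items":{"type":"array"}},"fingers":{"type":"number"},"squeeze":{"type":"number"}},"required":["series"]}

```bash
mkdir -p pics; python3 - <<'E'
from rig import manip
import cv2,pickle
for n in("side","top"):
    d=manip.get_image(n); cv2.imwrite(f"pics/{n}0.png",d["frame"]); pickle.dump(d,open(f"{n}0.pkl","wb"))
    print(n,d["K"],d["k1"],d["rvec"],d["tvec"])
print(manip.get_state())
E
```

```text
side [[611.10994755   0.         312.8544101 ]
 [  0.         611.10994755 246.56810928]
 [  0.           0.           1.        ]] -0.1959753503993769 [ 0.43858379 -2.64905915  1.30190339] [0.50200438 0.13006973 0.85571982]
top [[504.57854268   0.         307.2161896 ]
 [  0.         504.57854268 244.39006545]
 [  0.           0.           1.        ]] -0.031305651415984105 [ 2.18328585 -2.1254851   0.18785973] [-0.0081453   0.52288799  0.8372967 ]
{'clock': 0.1, 'qpos': array([-1.24201723e+00,  2.76558155e-01,  1.50601706e+00, -2.02859831e-05,
        1.36068478e+00, -1.20993289e-01]), 'qd': array([ 1.27507582e-03, -3.29266501e-05, -2.06739894e-03, -3.83823596e-04,
       -1.58403363e-03,  6.26151763e-04]), 'effort': array([ 1.52864533e-03, -4.17697978e+01, -2.46405655e+01, -5.69636370e-05,
        5.83247791e-03,  5.33569860e-06]), 'position': array([ 0.249827  , -0.51737116,  0.23050695]), 'ee_rot': array([-5.17477068e-04,  8.46983883e-01, -5.31617915e-01, -6.53695722e-04]), 'contact_force': array([-0.67745362, -0.14122052, -0.09823224]), 'moment': array([ 0.01124013, -0.04496482, -0.02569602]), 'width': 0.08543842473457253}
```

View pics/side0.png

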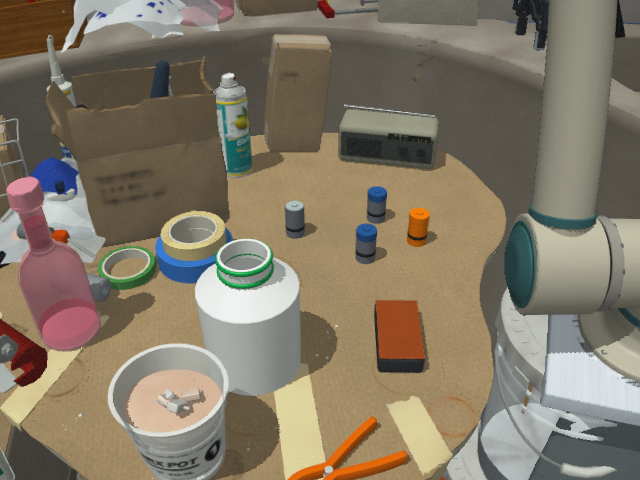

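View pics/top0.png

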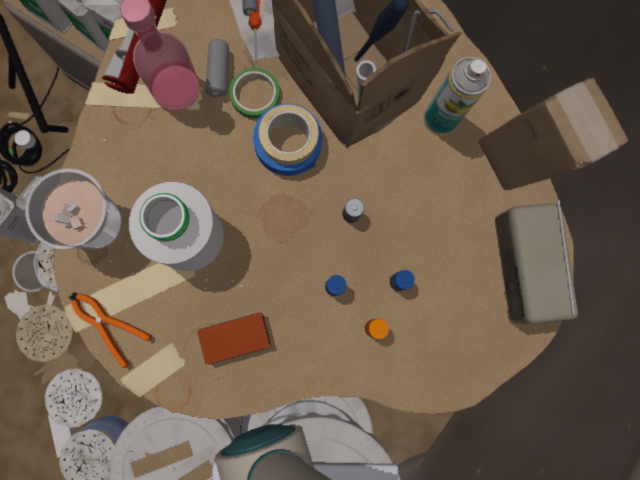

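```bash
cat > h.py <<'E'
import numpy as np,cv2
def cam(d):
    R=cv2.Rodrigues(np.array(d["rvec"],float))[0]; t=np.array(d["tvec"],float).ravel(); return R,t,-R.T@t
def ray(d,uv):
    R,t,c=cam(d); p=cv2.undistortPoints(np.array([[uv]],float),d["K"],np.array([d["k1"],0,0,0.]))[0,0]
    v=R.T@np.array([p[0],p[1],1]); return c,v/np.linalg.norm(v)
def plane(d,uv,z):
    c,v=ray(d,uv); return c+v*(z-c[2])/v[2]
def tri(d1,a,d2,b):
    c1,v1=ray(d1,a);c2,v2=ray(d2,b)
    s=np.linalg.lstsq(np.c_[v1,-v2],c2-c1,rcond=None)[0]
    p,q=c1+s[0]*v1,c2+s[1]*v2; return (p+q)/2,np.linalg.norm(p-q)
def blobs(d,lo,hi,amin=60,amax=5000):
    m=cv2.inRange(cv2.cvtColor(d["frame"],cv2.COLOR_BGR2HSV),lo,hi)
    n,l,s,c=cv2.connectedComponentsWithStats(m)
    return [(c[i].round(1),s[i].tolist(),l==i) for i in range(1,n) if amin<s[i][4]<amax]
BLUE=((105,120,40),(125,255,255)); GREEN=((60,100,40),(85,255,255)); ORANGE=((5,180,120),(18,255,255))
E
python3 - <<'E'
from h import *
import pickle
S,T=[pickle.load(open(n+"0.pkl","rb")) for n in("side","top")]
for n,d in(("S",S),("T",T)):
    print(n,"cam",cam(d)[2])
    for k,c in(("B",BLUE),("G",GREEN),("O",ORANGE)):
        for b in blobs(d,*c,30): print(k,b[0],b[1])
s=cv2.resize(S["frame"][225:305,190:310],None,fx=5,fy=5); t=cv2.resize(T["frame"][180:250,125:225],None,fx=5,fy=5)
s2=cv2.resize(S["frame"][180:270,280:440],None,fx=3.7,fy=3.7)
cv2.imwrite("pics/jar.png",np.hstack([cv2.resize(s,(400,267)),cv2.resize(t,(400,267))]))
E
```

```text
S cam [0.27085785 0.7282689  0.63043111]
B [ 55.3 175.7] [30, 157, 48, 38, 1165]
B [376.8 194.1] [368, 187, 19, 15, 246]
B [366.2 232.5] [357, 224, 20, 18, 308]
B [228.1 236. ] [226, 229, 6, 14, 49]
B [180.9 265.8] [156, 236, 59, 47, 1129]
G [244.2 274.1] [215, 248, 58, 41, 559]
G [244.9 254.9] [231, 254, 29, 5, 32]
G [148.9 274.3] [143, 269, 12, 12, 37]
O [418.  221.9] [408, 208, 21, 29, 519]
O [ 59.2 235. ] [51, 230, 17, 12, 139]
O [415.4 242.2] [407, 237, 19, 10, 108]
O [398.8 329.9] [376, 300, 49, 59, 2464]
O [335.8 453. ] [288, 417, 89, 63, 1039]
O [368.1 467.2] [323, 451, 84, 29, 1018]
T cam [0.39181092 0.02526955 0.90575362]
B [284.8 156.1] [254, 109, 68, 66, 906]
B [403.7 279.5] [394, 270, 20, 20, 306]
B [335.7 284.9] [326, 275, 20, 20, 297]
G [32.4  6.8] [21, 0, 27, 20, 122]
G [76.8 23.6] [64, 10, 30, 31, 121]
G [104.9  30.7] [100, 25, 10, 13, 52]
G [453.2 122.1] [448, 120, 12, 6, 32]
G [176.8 226.3] [148, 196, 41, 45, 207]
O [254.8  16. ] [249, 0, 11, 25, 135]
O [112.  317.8] [76, 294, 74, 46, 493]
O [ 99.6 332.9] [72, 300, 55, 68, 441]
O [232.6 338. ] [198, 313, 72, 51, 2234]
O [378.1 328.4] [368, 319, 21, 20, 329]
```

View pics/jar.png

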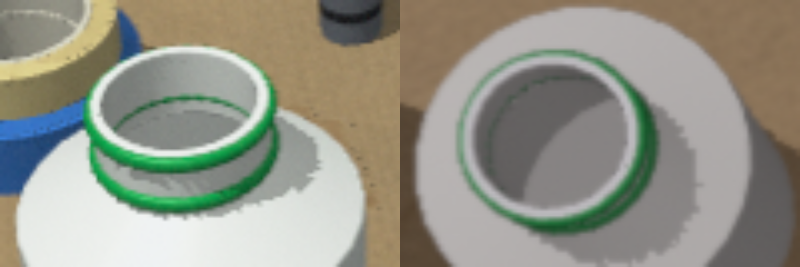

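The crops show the jar's rim opening centred at about side (244.3, 255.3) and top (163.3, 216.5). The first pictures show taped cells at top-view (404, 280) and (336, 285), the fresh one at (353, 210) and the orange decoy at (378, 328).

```bash
python3 - <<'E'
from h import *
import pickle
S,T=[pickle.load(open(n+"0.pkl","rb")) for n in("side","top")]
np.set_printoptions(precision=4,suppress=True)
P={"jar":((244.3,255.3),(163.3,216.5),.185),"A":((376.8,194.1),(403.7,279.5),.052),"B":((366.2,232.5),(335.7,284.9),.052),"O":((418,222),(378.1,328.4),.05),"fresh(top)":((294.5,206),(355,208),.058)}
for k,(s,t,z) in P.items(): print(k,*tri(S,s,T,t),"side@z",plane(S,s,z),"top@z",plane(T,t,z))
# mouth diameter check
for z in (.185,): print(plane(T,(125+65/4,216.5),z)-plane(T,(125+242/4,216.5),z))
from scipy.spatial.transform import Rotation as R
q=[-5.17e-4,.846984,-.531618,-6.5e-4]; print(R.from_quat(q[1:]+q[:1]).as_matrix())
E
```

```text
jar [0.5376 0.2201 0.1818] 0.0025493755901636606 side@z [0.5371 0.2237 0.185 ] top@z [0.5357 0.2188 0.185 ]
A [ 0.4663 -0.1598  0.0511] 0.002098762212133833 side@z [ 0.4671 -0.1583  0.052 ] top@z [ 0.4652 -0.1598  0.052 ]
B [ 0.4542 -0.0437  0.0511] 0.002262518876404064 side@z [ 0.455  -0.0423  0.052 ] top@z [ 0.453  -0.0438  0.052 ]
O [ 0.383  -0.1185  0.0374] 0.0026817081754827157 side@z [ 0.3819 -0.1003  0.05  ] top@z [ 0.3819 -0.1167  0.05  ]
fresh(top) [ 0.5881 -0.0746  0.0544] 0.002809146300175005 side@z [ 0.5876 -0.0696  0.058 ] top@z [ 0.5859 -0.0745  0.058 ]
[-0.0019  0.064   0.    ]
[[ 0.4348 -0.9005 -0.0006]
 [-0.9005 -0.4348  0.0016]
 [-0.0017 -0.0002 -1.    ]]
```

>>> carry_out(
  series=[
    [[-22, -34, 0], 0],
    [[-22, -34, 0], 0],
    [[-22, -34, 0], 0],
    [[-22, -34, 0], 0],
    [[-22, -34, 0], 0],
    [[-22, -34, 0], 0],
    [[-22, -34, 0], 0],
    [[-22, -34, 0], 0],
    [[-22, -34, 0], 0],
    [[0, 0, 0], 0],
  ],
  fingers=85,
  squeeze=50,
)

```text
clock: 0.93
position: [0.4432, -0.1976, 0.2246]
ee_rot: [-0.002, 0.844, -0.536, -0.004]
contact_force: [-0.8, 0.1, 1.1]
width: 0.0848
```

>>> carry_out(
  series=[
    [[-13, -20, 0], 0],
    [[-11, -17, 5], 0],
    [[0, 0, 35], 0],
    [[0, 0, 35], 0],
    [[0, 0, 35], 0],
    [[0, 0, 15], 0],
    [[0, 0, 0], 0],
    [[0, 0, 0], 0],
  ],
)

```text
clock: 1.6
position: [0.4686, -0.1555, 0.0956]
ee_rot: [-0.001, 0.847, -0.532, -0.002]
contact_force: [0.4, -0.4, 0.2]
width: 0.0851
```

```bash
cat > look.py <<'E'
from h import *
import sys
from rig import manip
np.set_printoptions(precision=4,suppress=True)
from scipy.spatial.transform import Rotation as Ro
n=sys.argv[1]; S=manip.get_image("side");T=manip.get_image("top")
st=manip.get_state(); q=st["ee_rot"]; M=Ro.from_quat([*q[1:],q[0]]).as_matrix()
print(st["clock"],st["position"],st["qpos"],st["contact_force"],st["width"])
J=np.array([.537,.2205]);A=np.array([.4655,-.16]);B=np.array([.4535,-.044])
for k,p in(("A",A),("B",B),("J",J)): print(k,"tool mm",(M.T@(np.r_[p,0]-st["position"]))*1000)
for d,m in((S,"S"),(T,"T")): print(m,[ (b[0],b[1][4]) for b in blobs(d,*BLUE,30)])
cv2.imwrite(f"pics/{n}.png",np.hstack([cv2.resize(S["frame"],(400,300)),cv2.resize(T["frame"],(400,300))]) if len(sys.argv)<3 else
 np.hstack([cv2.resize(d["frame"][y:y+150,x:x+200],(400,300)) for d,(x,y) in zip((S,T),np.array(sys.argv[2:6],int).reshape(2,2))]))
E
python3 look.py a1 280 120 300 200
```

```text
1.7 [ 0.4695 -0.1559  0.0969] [-0.4637  0.2751  1.8763  0.0036  0.9913  0.6555] [ 0.267   0.3504 -0.5749] 0.08494845218135286
A tool mm [ 2.1889  5.5276 96.8373]
B tool mm [-107.4939  -34.09     97.1988]
J tool mm [-309.3981 -224.2648   98.0702]
S [(array([ 55.3, 175.6]), 1165), (array([376.8, 194.1]), 244), (array([366.3, 232.4]), 308), (array([228.1, 236. ]), 49), (array([180.8, 265.8]), 1128)]
T [(array([284.8, 156.1]), 904), (array([335.6, 284.9]), 298)]
```

View pics/a1.png

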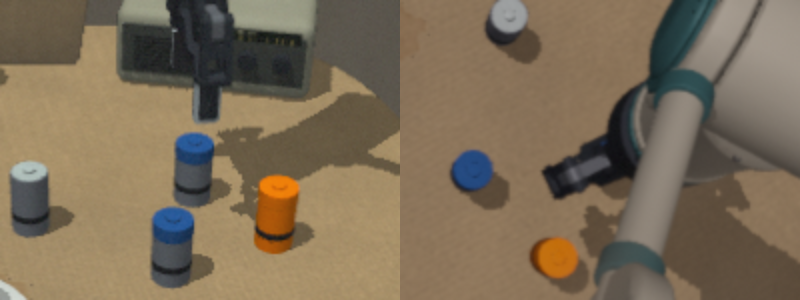

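The picture shows the open gripper over the farther cell: side view, finger at about (382, 175) over the cell at (377, 210). The offset is about 5 mm, so I'll correct it and go down.

>>> carry_out(
  series=[
    [[2, 5, 10], 0],
    [[0, 0, 20], 0],
    [[0, 0, 20], 0],
    [[0, 0, 14], 0],
    [[0, 0, 5], 0],
    [[0, 0, 0], 0],
  ],
)

```text
clock: 2.2
position: [0.4752, -0.1663, 0.0362]
ee_rot: [-0.002, 0.847, -0.532, 0.012]
contact_force: [-0.9, -0.2, -0.0]
width: 0.085
```

>>> carry_out(
  series=[
    [[0, 0, 0], 0],
    [[0, 0, 0], 0],
    [[0, 0, 0], 0],
    [[0, 0, 0], 0],
    [[0, 0, 0], 0],
    [[0, 0, 0], 0],
    [[0, 0, 0], 0],
    [[0, 0, 0], 0],
    [[0, 0, 0], 0],
    [[0, 0, 0], 0],
  ],
  fingers=0,
  squeeze=45,
)

```text
clock: 3.03
position: [0.4785, -0.168, 0.0417]
ee_rot: [-0.003, 0.846, -0.532, 0.017]
contact_force: [0.3, -0.3, -1.0]
width: 0.0344
```

```bash
python3 look.py a2 280 120 300 200; python3 -c "
from rig import manip
for i in range(3): manip.get_image('top'); s=manip.get_state(); print(s['position'],s['ee_rot'],s['contact_force'],s['moment'],s['qd'])"
```

```text
3.1333 [ 0.4785 -0.168   0.0416] [-0.477   0.3459  1.9456  0.004   0.8166  0.6429] [ 0.1361  0.7309 -0.8242] 0.03370739812402516
A tool mm [-13.8557   9.1978  41.1007]
B tool mm [-123.5734  -30.2811   39.2434]
J tool mm [-325.7458 -220.171    38.4515]
S [(array([ 55.3, 175.7]), 1162), (array([366.3, 232.4]), 306), (array([228.1, 236. ]), 49), (array([180.9, 265.8]), 1129)]
T [(array([284.8, 156. ]), 907), (array([335.7, 284.8]), 299)]
[ 0.47854456 -0.16800944  0.04166803] [-0.00283311  0.84647903 -0.5321556   0.0166024 ] [-0.20080992 -0.51746529 -1.24760828] [-0.05035783 -0.0304096   0.01229561] [ 0.00087975  0.00073772  0.00015039  0.00015264 -0.00094722  0.00100973]
[ 0.47855517 -0.16799771  0.04169368] [-0.0028358   0.84647944 -0.53215406  0.01663062] [-0.65773786  0.06541805 -1.35724091] [0.01644552 0.03750752 0.01275475] [ 1.14033261e-05 -1.17972075e-03  1.64468559e-03  1.52736005e-03
  1.02565757e-04  1.09028952e-03]
[ 0.47858063 -0.16801518  0.04171541] [-0.00285154  0.84645883 -0.53218519  0.01668055] [ 0.5778237   0.83276745 -2.11501493] [ 0.01302993 -0.01545241 -0.00539872] [-6.35590094e-04 -1.55010951e-03 -7.68516090e-04  4.68558261e-05
  6.01660962e-05 -2.76159216e-05]
```

View pics/a2.png

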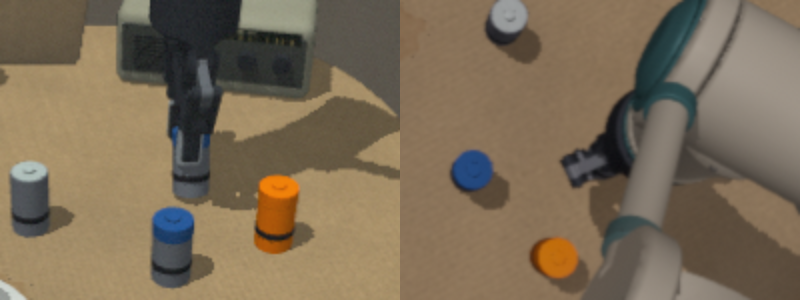

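The cell is gripped (width 34 mm, tip about 20 mm below its top). In the picture the fingers close on the cell at side (375, 190) and its neighbours are untouched. Lifting next.

>>> carry_out(
  series=[
    [[0, 0, -20], 0],
    [[0, 0, -35], 0],
    [[0, 0, -40], 0],
    [[0, 0, -40], 0],
    [[0, 0, -40], 0],
    [[0, 0, -40], 0],
    [[0, 0, -10], 0],
    [[0, 0, 0], 0],
  ],
)

```text
clock: 3.95
position: [0.4693, -0.1641, 0.2746]
ee_rot: [-0.002, 0.846, -0.532, 0.012]
contact_force: [0.4, -0.2, -2.1]
width: 0.034
```

```bash
python3 look.py a3 280 40 300 200
```

```text
4.05 [ 0.4684 -0.1636  0.2719] [-0.4786  0.1227  1.6049  0.0029  1.3932  0.6437] [-1.0197  0.5792 -2.313 ] 0.03405000020762499
A tool mm [ -8.5744   5.058  271.7513]
B tool mm [-118.3135  -34.3911  270.7037]
J tool mm [-320.5231 -224.243   270.5027]
S [(array([ 55.3, 175.7]), 1162), (array([366.3, 232.4]), 308), (array([228.1, 236. ]), 49), (array([180.8, 265.8]), 1130)]
T [(array([284.8, 156.1]), 905), (array([335.6, 284.9]), 298)]
```

View pics/a3.png

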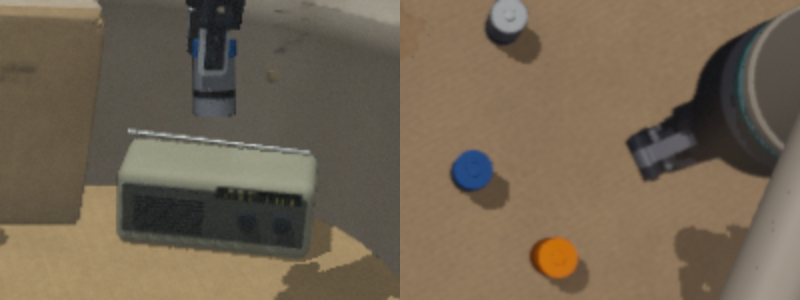

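The cell is held and hangs clear: its lower end is at side (387, 97).

>>> carry_out(
  series=[
    [[-15, -10, 0], 0],
    [[-32, -22, 0], 0],
    [[-32, -22, 0], 0],
    [[-32, -22, 0], 0],
    [[-32, -22, 0], 0],
    [[-32, -22, 0], 0],
    [[-32, -22, 0], 0],
    [[-32, -22, 0], 0],
    [[-20, -15, 0], 0],
    [[-10, -8, 0], 0],
  ],
)

```text
clock: 4.88
position: [0.5117, 0.17, 0.2429]
ee_rot: [0.01, 0.844, -0.537, -0.009]
contact_force: [-0.0, -0.8, -0.5]
width: 0.0339
```

```bash
python3 look.py a4 150 130 80 130
```

```text
4.9833 [0.5115 0.1692 0.2425] [ 0.1921  0.2304  1.5409 -0.0028  1.398   1.3251] [ 0.5189 -0.9582 -2.666 ] 0.03399575585778952
A tool mm [279.5212 174.6174 246.2228]
B tool mm [169.3922 136.2607 245.6151]
J tool mm [-34.6768 -51.5413 241.2815]
S [(array([ 55.3, 175.7]), 1162), (array([292.2, 182.5]), 117), (array([366.3, 232.4]), 307), (array([228.1, 236. ]), 49), (array([180.8, 265.8]), 1129)]
T [(array([284.8, 156.1]), 901), (array([189.2, 232.1]), 363), (array([335.6, 284.9]), 296)]
```

>>> carry_out(
  series=[
    [[-5, -8, -15], 0],
    [[-15, -20, -5], 0],
    [[-10, -16, 0], 0],
    [[-4, -6, 0], 0],
    [[0, 0, 0], 0],
  ],
)

```text
clock: 5.4
position: [0.5386, 0.2178, 0.2511]
ee_rot: [0.02, 0.843, -0.537, -0.015]
contact_force: [-0.1, -0.3, -1.6]
width: 0.034
```

```bash
python3 look.py a5 150 130 80 130
```

```text
5.5 [0.5377 0.2166 0.2513] [ 0.2665  0.3013  1.4199 -0.0055  1.471   1.4021] [ 0.0373 -0.459  -0.7099] 0.033664704879383826
A tool mm [311.7556 211.4004 261.3787]
B tool mm [201.5327 173.3428 259.788 ]
J tool mm [ -2.996  -13.7981 250.9118]
S [(array([ 55.3, 175.7]), 1166), (array([252.8, 193.5]), 165), (array([366.3, 232.4]), 308), (array([228.1, 236. ]), 49), (array([180.9, 265.8]), 1129)]
T [(array([284.8, 156.1]), 902), (array([152.5, 207.5]), 505), (array([335.8, 284.8]), 293)]
```

View pics/a5.png

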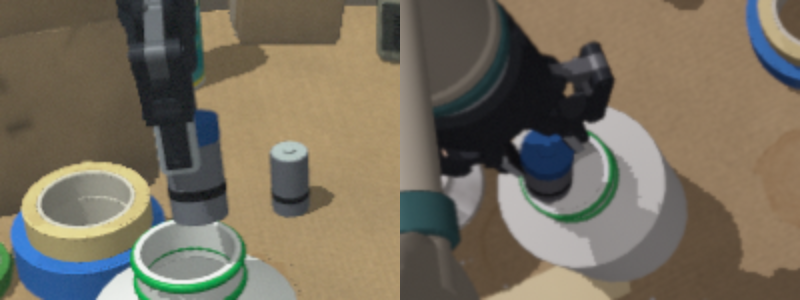

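```bash
python3 - <<'E'
from h import *
import pickle
S,T=[pickle.load(open(n+"0.pkl","rb")) for n in("side","top")]
np.set_printoptions(precision=4,suppress=True)
print("bottom",*tri(S,(252,236),T,(155.5,226)))
print("band",*tri(S,(250,227.5),T,(154.5,222.5)))
print("tape",*tri(S,(251,193),T,(152.5,207.5)))
from rig import manip
from scipy.spatial.transform import Rotation as R
q=manip.get_state()["ee_rot"]; print(R.from_quat([*q[1:],q[0]]).as_matrix())
E
```

```text
bottom [0.5205 0.2222 0.2149] 0.009191601893395431
band [0.5231 0.2209 0.2254] 0.00854449289230918
tape [0.5293 0.2111 0.2664] 0.0032739789431725026
[[ 0.4221 -0.9053 -0.0473]
 [-0.9065 -0.4217 -0.0186]
 [-0.0031  0.0508 -0.9987]]
```

```bash
python3 - <<'E'
from h import *
import pickle
S,T=[pickle.load(open(n+"0.pkl","rb")) for n in("side","top")]
pr=lambda d,p: cv2.projectPoints(np.array([p],float),np.array(d["rvec"],float),np.array(d["tvec"],float),d["K"],np.array([d["k1"],0,0,0.]))[0].ravel().round(1)
for off in((0,0),(-.01,0),(0,-.01)):
  for z in (.2135,.2665,.2745): print(off,z,"S",pr(S,(.537+off[0],.2205+off[1],z)),"T",pr(T,(.537+off[0],.2205+off[1],z)))
f=[cv2.imread("pics/a5.png")]
cv2.imwrite("pics/z.png",np.hstack([cv2.resize(f[0][90:240,140:250],(400,545),interpolation=2),cv2.resize(f[0][110:220,500:600],(400,545),interpolation=2)]))
E
```

```text
(0, 0) 0.2135 S [243.5 234.4] T [157.  211.4]
(0, 0) 0.2665 S [239.8 195.7] T [146.  202.7]
(0, 0) 0.2745 S [239.2 189.6] T [144.2 201.2]
(-0.01, 0) 0.2135 S [251.4 236. ] T [156.4 218.5]
(-0.01, 0) 0.2665 S [248.  197.2] T [145.4 210.2]
(-0.01, 0) 0.2745 S [247.5 191.1] T [143.6 208.9]
(0, -0.01) 0.2135 S [247.1 229.5] T [164.1 211.6]
(0, -0.01) 0.2665 S [243.5 191.1] T [153.7 202.9]
(0, -0.01) 0.2745 S [242.9 185. ] T [152.  201.4]
```

View pics/z.png

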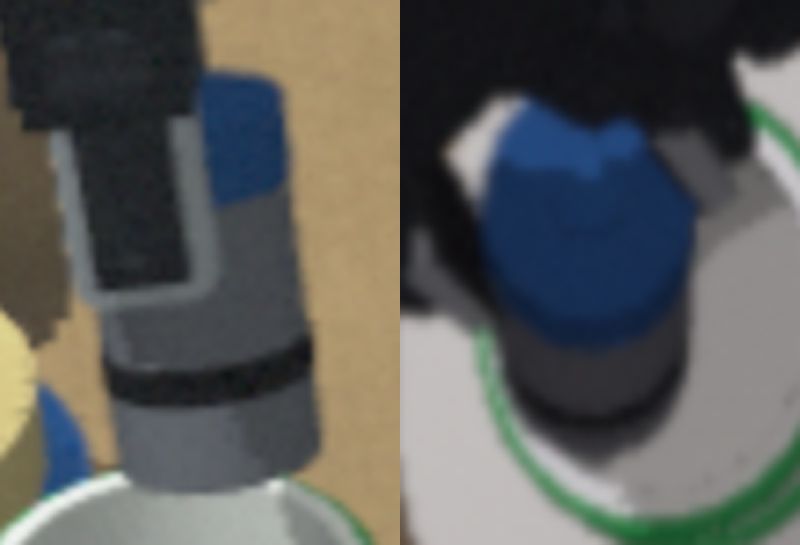

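The zoom shows the cell leaning about 3° with its bottom centre at side (250, 234.5) and top (155, 221). The targets are (243.5, 234.4) and (157, 211.4), so it sits about 11 mm short in x. Correcting that before lowering.

>>> carry_out(
  series=[
    [[4, -6, 0], 0],
    [[2, -4, 0], 0],
    [[0, 0, 0], 0],
  ],
)

```text
clock: 5.75
position: [0.5485, 0.2119, 0.25]
ee_rot: [0.022, 0.842, -0.538, -0.015]
contact_force: [-0.5, -0.2, -0.7]
width: 0.034
```

```bash
python3 look.py a6 150 130 80 130
```

```text
5.85 [0.5479 0.2122 0.2502] [ 0.2557  0.3159  1.4013 -0.0074  1.4785  1.3936] [-0.5486 -0.8761 -1.5004] 0.03382019194030173
A tool mm [303.6577 217.2417 261.752 ]
B tool mm [193.3569 179.4204 259.9411]
J tool mm [-11.5549  -7.2593 250.229 ]
S [(array([ 55.3, 175.7]), 1163), (array([246.6, 189.8]), 170), (array([366.3, 232.4]), 304), (array([228.1, 235.9]), 51), (array([180.9, 265.8]), 1129)]
T [(array([284.8, 156.1]), 900), (array([157.3, 199.9]), 514), (array([335.8, 284.9]), 291)]
```

>>> carry_out(
  series=[
    [[-3, -2, 5], 0],
    [[0, -1, 15], 0],
    [[0, -1, 12], 0],
    [[0, 0, 5], 0],
    [[0, 0, 0], 0],
  ],
)

```text
clock: 6.27
position: [0.5483, 0.216, 0.2125]
ee_rot: [0.021, 0.842, -0.539, -0.015]
contact_force: [-0.7, -0.2, -1.6]
width: 0.0339
```

```bash
python3 look.py a7 150 130 80 130
```

```text
6.3667 [0.549  0.2162 0.2136] [ 0.2612  0.3357  1.4621 -0.0065  1.3931  1.4007] [ 0.5135  0.2234 -1.2112] 0.033812341750055076
A tool mm [307.0088 222.5952 224.3175]
B tool mm [196.6593 184.9082 222.6809]
J tool mm [ -8.4931  -1.5509 213.8502]
S [(array([ 55.3, 175.7]), 1163), (array([247.6, 219.3]), 170), (array([366.3, 232.5]), 309), (array([180.8, 265.8]), 1127)]
T [(array([284.8, 156.1]), 899), (array([161.3, 206.1]), 454), (array([335.7, 284.9]), 295)]
```

View pics/a7.png

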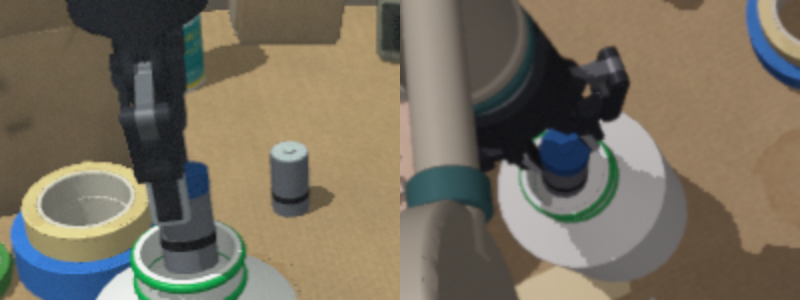

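The cell's bottom is inside the mouth and roughly centred, with clearance all round (side (245, 261), top (163, 222)). Lower slightly, then release.

>>> carry_out(
  series=[
    [[0, -1, 8], 0],
    [[0, 0, 4], 0],
    [[0, 0, 0], 0],
  ],
)

```text
clock: 6.62
position: [0.5505, 0.2169, 0.2025]
ee_rot: [0.019, 0.842, -0.539, -0.013]
contact_force: [-0.2, 0.5, -1.5]
width: 0.0339
```

>>> carry_out(
  series=[
    [[0, 0, 0], 0],
    [[0, 0, 0], 0],
    [[0, 0, 0], 0],
    [[0, 0, 0], 0],
    [[0, 0, 0], 0],
    [[0, 0, 0], 0],
  ],
  fingers=85,
)

```text
clock: 7.12
position: [0.5516, 0.2172, 0.2045]
ee_rot: [0.017, 0.842, -0.539, -0.012]
contact_force: [0.6, 0.0, 0.2]
width: 0.0851
```

>>> carry_out(
  series=[
    [[0, 0, -20], 0],
    [[0, 0, -30], 0],
    [[0, 0, -25], 0],
    [[0, 0, 0], 0],
  ],
)

```text
clock: 7.45
position: [0.5533, 0.2181, 0.2805]
ee_rot: [0.019, 0.842, -0.539, -0.013]
contact_force: [1.3, -0.2, 0.6]
width: 0.085
```

```bash
python3 look.py a8 150 130 80 130
```

```text
7.55 [0.5514 0.2176 0.2765] [ 0.2624  0.3129  1.3417 -0.0063  1.5402  1.4009] [1.5258 0.5108 0.3733] 0.08488181296950056
A tool mm [307.5739 221.1722 287.8789]
B tool mm [197.2265 183.4821 286.1708]
J tool mm [ -7.9159  -2.9593 276.7533]
S [(array([ 55.3, 175.7]), 1162), (array([366.2, 232.4]), 304), (array([228.1, 236. ]), 49), (array([180.8, 265.8]), 1130)]
T [(array([284.8, 156.1]), 903), (array([335.7, 284.8]), 290)]
```

View pics/a8.png

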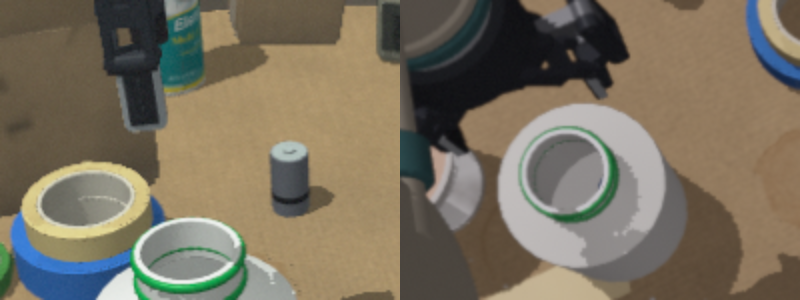

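The first cell is inside: the mouth is clear (top (164, 216)) and the jar hasn't moved. Now the second one.

>>> carry_out(
  series=[
    [[14, 13, 0], 0],
    [[28, 26, 0], 0],
    [[28, 26, 0], 0],
    [[28, 26, 0], 0],
    [[28, 26, 0], 0],
    [[28, 26, 0], 0],
    [[20, 19, 0], 0],
    [[10, 9, 0], 0],
    [[0, 0, 0], 0],
  ],
)

```text
clock: 8.3
position: [0.4636, -0.0286, 0.2705]
ee_rot: [0.028, 0.843, -0.536, -0.026]
contact_force: [-0.1, 0.5, -0.8]
width: 0.0851
```

```bash
python3 look.py b1 280 120 280 200
```

```text
8.4 [ 0.4646 -0.0263  0.2705] [-0.182   0.1282  1.6041 -0.0308  1.4774  0.9519] [ 0.3796  0.1128 -0.2854] 0.0852875292447097
A tool mm [125.3572  36.3445 272.0986]
B tool mm [ 15.3175  -2.2538 270.8983]
J tool mm [-188.3486 -190.2347  260.1355]
S [(array([ 55.3, 175.7]), 1165), (array([366.3, 232.4]), 307), (array([228.1, 236. ]), 49), (array([180.9, 265.8]), 1130)]
T [(array([258.2, 139.6]), 228), (array([335.7, 284.7]), 303)]
```

>>> carry_out(
  series=[
    [[7, -1, 15], 0],
    [[7, -1, 35], 0],
    [[0, 0, 35], 0],
    [[0, 0, 35], 0],
    [[0, 0, 25], 0],
    [[0, 0, 12], 0],
    [[0, 0, 0], 0],
  ],
)

```text
clock: 8.98
position: [0.4656, -0.0315, 0.106]
ee_rot: [0.023, 0.847, -0.531, -0.025]
contact_force: [-0.5, 0.9, -0.5]
width: 0.0853
```

```bash
cat >> look.py <<'E'
print("toolz",M[:,2],"x",M[:,0])
for k,p in(("A",A),("B",B)): print(k,"@z.04",(M.T@(np.r_[p,.04]-st["position"]))*1000)
E
python3 look.py b2 260 120 260 200
```

```text
9.0833 [ 0.4675 -0.0321  0.1085] [-0.1972  0.2572  1.8696 -0.029   1.0732  0.9384] [-0.4635  0.3333 -0.1783] 0.08513635789956114
A tool mm [115.9078  50.635  110.0997]
B tool mm [  6.2214  11.0344 109.2674]
J tool mm [-195.7341 -178.8848  100.4833]
S [(array([ 55.3, 175.7]), 1166), (array([366.3, 232.4]), 307), (array([228.1, 236. ]), 49), (array([180.8, 265.8]), 1129)]
T [(array([269.6, 154.9]), 557), (array([318.7, 140.9]), 90), (array([335. , 289.2]), 135)]
toolz [-0.0621 -0.0136 -0.998 ] x [ 0.4343 -0.9006 -0.0148]
A @z.04 [115.3175  53.109   70.1807]
B @z.04 [ 5.6311 13.5084 69.3483]
```

>>> carry_out(
  series=[
    [[3, 7, 0], 0],
    [[2, 6, 10], 0],
    [[0, 0, 20], 0],
    [[0, 0, 20], 0],
    [[0, 0, 10], 0],
    [[0, 0, 0], 0],
  ],
)

```text
clock: 9.58
position: [0.4632, -0.0447, 0.0564]
ee_rot: [0.019, 0.848, -0.53, -0.012]
contact_force: [-0.3, 0.2, -0.1]
width: 0.0851
```

```bash
python3 look.py b3 280 120 260 200
```

```text
9.6833 [ 0.4644 -0.0448  0.0577] [-0.2239  0.3053  1.9588 -0.0347  0.9102  0.9143] [ 0.255  -0.0807  0.0243] 0.08526274619494212
A tool mm [103.907   47.0825  59.8226]
B tool mm [-5.5916  6.9981 58.0105]
J tool mm [-206.6144 -183.9298   49.7113]
S [(array([ 55.3, 175.7]), 1161), (array([358. , 232.6]), 32), (array([228.1, 236. ]), 49), (array([180.9, 265.8]), 1129)]
T [(array([284.8, 156.1]), 907)]
toolz [-0.0376 -0.0195 -0.9991] x [ 0.4389 -0.8986  0.001 ]
A @z.04 [103.9485  48.7761  19.8585]
B @z.04 [-5.5502  8.6916 18.0464]
```

>>> carry_out(
  series=[
    [[-2, 6, 5], 0],
    [[-1, 5, 10], 0],
    [[0, 2, 8], 0],
    [[0, 0, 0], 0],
  ],
)

```text
clock: 10.02
position: [0.4536, -0.0495, 0.0387]
ee_rot: [0.017, 0.848, -0.529, -0.006]
contact_force: [-1.2, 0.7, 0.5]
width: 0.0851
```

```bash
python3 look.py b4 280 120 260 200
```

```text
10.1167 [ 0.4547 -0.0496  0.0395] [-0.2384  0.3141  2.0093 -0.0375  0.8379  0.9027] [ 0.9012  0.1079 -0.3307] 0.08470881996562775
A tool mm [103.5636  37.5443  41.667 ]
B tool mm [-5.8955 -2.6227 39.3594]
J tool mm [-206.7429 -193.7446   31.2834]
S [(array([ 55.2, 175.7]), 1161), (array([361.5, 232.3]), 143), (array([228.1, 236. ]), 49), (array([180.8, 265.8]), 1129)]
T [(array([284.7, 156. ]), 907)]
toolz [-0.0254 -0.0225 -0.9994] x [ 0.4396 -0.8981  0.0091]
A @z.04 [103.9264  38.8523   1.69  ]
B @z.04 [-5.5327 -1.3147 -0.6176]
```

>>> carry_out(
  series=[
    [[-5, 0, 5], 0],
    [[0, 0, 0], 0],
    [[0, 0, 0], 0],
    [[0, 0, 0], 0],
    [[0, 0, 0], 0],
    [[0, 0, 0], 0],
    [[0, 0, 0], 0],
    [[0, 0, 0], 0],
    [[0, 0, 0], 0],
  ],
  fingers=0,
  squeeze=45,
)

```text
clock: 10.87
position: [0.454, -0.0446, 0.0354]
ee_rot: [0.016, 0.848, -0.529, -0.003]
contact_force: [-0.2, -0.2, -0.4]
width: 0.0318
```

>>> carry_out(
  series=[
    [[0, 0, -20], 0],
    [[0, 0, -35], 0],
    [[0, 0, -40], 0],
    [[0, 0, -40], 0],
    [[0, 0, -40], 0],
    [[0, 0, -40], 0],
    [[0, 0, -15], 0],
    [[0, 0, 0], 0],
  ],
)

```text
clock: 11.53
position: [0.4571, -0.0391, 0.273]
ee_rot: [0.017, 0.848, -0.529, -0.008]
contact_force: [0.6, 0.4, -1.7]
width: 0.0318
```

```bash
python3 look.py b5 260 40 260 200
```

```text
11.6333 [ 0.4554 -0.0387  0.2696] [-0.2155  0.095   1.6436 -0.0273  1.4351  0.9044] [-0.2056  0.4745 -1.1884] 0.03158456118716374
A tool mm [113.0217  32.9111 271.3454]
B tool mm [  3.5524  -7.2527 269.5205]
J tool mm [-197.3309 -198.3286  261.2478]
S [(array([360.6,  93.7]), 103), (array([ 55.3, 175.7]), 1163), (array([228.1, 236. ]), 49), (array([180.9, 265.8]), 1130)]
T [(array([264.7, 151. ]), 442)]
toolz [-0.0371 -0.0196 -0.9991] x [ 0.4395 -0.8982  0.0013]
A @z.04 [113.0728  34.5877 231.3806]
B @z.04 [  3.6035  -5.5762 229.5557]
```

```bash
python3 - <<'E'
import cv2,numpy as np
a=cv2.imread("pics/b5.png"); c=cv2.imread("pics/b4.png")
cv2.imwrite("pics/v1.png",np.vstack([a[:, :],np.hstack([c[:,:400],cv2.resize(a[40:190,100:300],(400,300))])]))
E
```

```text
(no output)
```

View pics/v1.png

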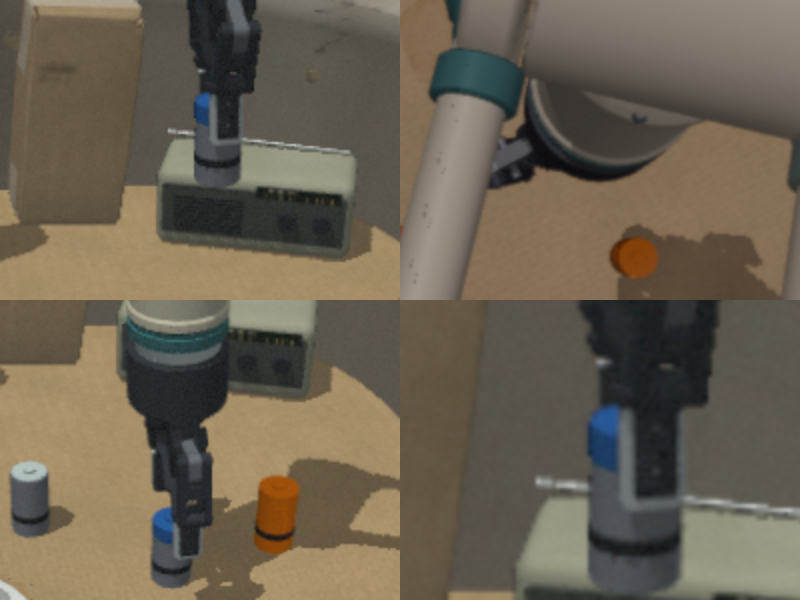

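The second cell is held upright, off-centre in the pads by about 5 mm (side crop, cell at (218, 140)). The neighbours are untouched. Moving to the jar.

>>> carry_out(
  series=[
    [[-12, -12, -2], 0],
    [[-24, -24, -2], 0],
    [[-27, -27, -2], 0],
    [[-27, -27, -2], 0],
    [[-27, -27, -2], 0],
    [[-27, -27, -2], 0],
    [[-20, -20, -2], 0],
    [[-10, -10, -2], 0],
    [[0, 0, 0], 0],
  ],
)

```text
clock: 12.38
position: [0.5279, 0.2009, 0.2501]
ee_rot: [0.033, 0.846, -0.532, -0.027]
contact_force: [-0.1, -0.5, -1.4]
width: 0.0317
```

```bash
python3 look.py b6 150 130 80 130
```

```text
12.4833 [0.5268 0.198  0.2504] [ 0.2412  0.2968  1.431  -0.0081  1.5011  1.3669] [ 1.1973 -0.248  -1.3201] 0.03176038770949309
A tool mm [299.1208 187.2829 264.7513]
B tool mm [189.28   148.1734 262.4199]
J tool mm [-13.4003 -40.6209 247.9327]
S [(array([ 55.3, 175.7]), 1168), (array([263.6, 185.7]), 52), (array([239.4, 191.4]), 48), (array([228.1, 236. ]), 49), (array([180.9, 265.8]), 1128)]
T [(array([284.8, 156.2]), 901), (array([161.5, 212. ]), 436)]
toolz [-0.0827 -0.0287 -0.9962] x [ 0.4309 -0.9023 -0.0098]
A @z.04 [298.7276 190.7627 224.9048]
B @z.04 [188.8867 151.6532 222.5734]
```

>>> carry_out(
  series=[
    [[-7, -7, -3], 0],
    [[-6, -7, -2], 0],
    [[-3, -3, 0], 0],
    [[0, 0, 0], 0],
  ],
)

```text
clock: 12.82
position: [0.5348, 0.2165, 0.2533]
ee_rot: [0.036, 0.843, -0.535, -0.028]
contact_force: [0.8, -0.2, -0.6]
width: 0.0319
```

```bash
python3 look.py b7 150 130 80 130; python3 - <<'E'
import cv2,numpy as np
f=cv2.imread("pics/b7.png"); s=f[:,:400][::2,::2]; t=f[:,400:][::2,::2]
# rows: print gray/blue class along rows in side and top crops to find cell edges (sand = R-B large)
for n,im,x0,y0,rows,cs in(("S",s,150,130,range(96,118,2),range(75,125)),("T",t,80,130,range(70,102,2),range(55,110))):
    print(n)
    for r in rows:
        print(y0+r," ".join(f"{int(im[r,c].mean()):d}" + ("b" if int(im[r,c,0])-int(im[r,c,2])>40 else "s" if int(im[r,c,2])-int(im[r,c,0])>25 else "") for c in cs[::2]), "from",x0+cs[0])
E
```

```text
12.9167 [0.5346 0.216  0.2535] [ 0.2684  0.319   1.3911 -0.008   1.5231  1.3999] [-0.4112 -0.5147 -0.9557] 0.03209903438346013
A tool mm [312.7919 198.6496 270.3583]
B tool mm [202.7193 160.2192 267.6877]
J tool mm [ -1.0809 -27.2727 252.0438]
S [(array([ 55.3, 175.7]), 1160), (array([251.8, 189.2]), 66), (array([227.3, 195.6]), 35), (array([228.1, 236. ]), 49), (array([180.9, 265.8]), 1129)]
T [(array([284.8, 156.1]), 902), (array([147.7, 204.5]), 466)]
toolz [-0.0862 -0.0319 -0.9958] x [ 0.4256 -0.9049 -0.0078]
A @z.04 [312.4794 202.3127 230.5276]
B @z.04 [202.4068 163.8822 227.857 ]
S
226 151s 141s 139s 113s 69 43 31 31 30 32 31 28 35 46 62 67 65 63 132s 144s 144s 141s 144s 142s 142s from 225
228 125 129s 142s 127s 86 79 78 71 69 67 71 69 73 69 66 68 65 65 129s 142s 142s 141s 140s 139s 143s from 225
230 107 93b 130s 134s 87 84 87 87 84 80 82 78 75 67 68 67 66 70 136s 145s 142s 138s 140s 142s 141s from 225
232 95 86b 104b 130s 91 84 86 85 87 85 83 81 76 73 67 65 65 110s 141s 145s 144s 142s 140s 142s 141s from 225
234 94 82b 85b 118 127s 87 85 87 86 84 82 81 77 73 71 67 105s 142s 14
[... 1905 characters left out ...]
20 190 183 131 157 155 101 84 46 43 45 47 47 41 31 27 45 59 122 141 141 141 142 137 113 128 61 66 94 from 135
222 191 190 168 160 181 107 86 93 56 28 27 24 27 37 48 63 118 141 141 141 141 141 123 127 103 60 67 107 from 135
224 191 190 187 141 192 135 89 100 99 80 56 56 57 68 95 130 141 141 141 141 141 141 116 138 73 73 65 125 from 135
226 190 190 190 148 169 177 104 97 103 103 103 119 129 138 140 141 140 141 141 141 141 140 137 110 61 76 75 139 from 135
228 190 190 190 181 126 188 166 101 100 102 104 132 141 141 141 141 141 142 142 141 141 138 128 65 73 66 105 141 from 135
230 190 190 190 189 155 139 194 162 105 102 105 138 141 141 142 141 141 142 141 140 139 134 75 66 73 82 139 142 from 135
```

```bash
python3 - <<'E'
from h import *
import pickle
S,T=[pickle.load(open(n+"0.pkl","rb")) for n in("side","top")]
print(tri(S,(246.5,229.5),T,(157.5,213.5)), plane(T,(157.5,213.5),.2185),plane(S,(246.5,229.5),.2185))
E
```

```text
(array([0.53333126, 0.21803705, 0.21941937]), np.float64(0.0009703615788630954)) [0.53304389 0.2181306  0.2185    ] [0.53445168 0.21686455 0.2185    ]
```

>>> carry_out(
  series=[
    [[-1, -5, 0], 0],
    [[0, -1, 8], 0],
    [[0, -1, 14], 0],
    [[0, -1, 12], 0],
    [[0, 0, 5], 0],
    [[0, 0, 0], 0],
  ],
)

```text
clock: 13.42
position: [0.5389, 0.2177, 0.2126]
ee_rot: [0.036, 0.843, -0.536, -0.027]
contact_force: [-0.1, 0.1, -0.6]
width: 0.0314
```

```bash
python3 look.py b8 150 130 80 130
```

```text
13.5167 [0.5396 0.2179 0.2137] [ 0.2696  0.3445  1.4508 -0.0086  1.4331  1.4041] [ 0.2845  0.0918 -1.1153] 0.03152474673063868
A tool mm [312.1677 207.9903 230.7896]
B tool mm [202.0175 169.7823 228.127 ]
J tool mm [ -2.1586 -17.3459 213.0383]
S [(array([ 55.3, 175.7]), 1165), (array([250.7, 219.4]), 68), (array([180.9, 265.8]), 1129)]
T [(array([284.8, 156.1]), 903), (array([155.4, 208.5]), 397)]
toolz [-0.0813 -0.0314 -0.9962] x [ 0.4238 -0.9057 -0.0061]
A @z.04 [311.9242 211.4689 190.9419]
B @z.04 [201.7741 173.2609 188.2793]
```

View pics/b8.png

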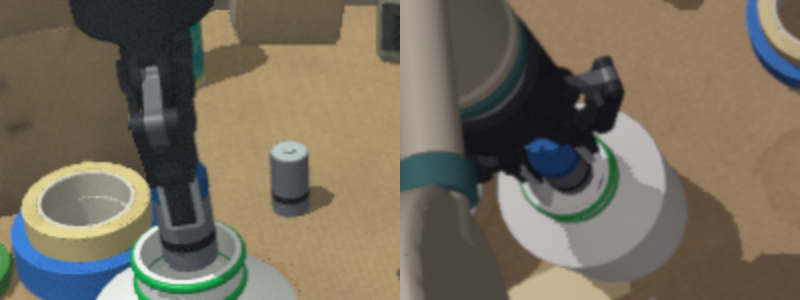

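The second cell's bottom is inside the mouth, centred in the side view and clear of the rim in the top view. Lower slightly and release.

>>> carry_out(
  series=[
    [[0, -1, 8], 0],
    [[0, 0, 3], 0],
    [[0, 0, 0], 0],
  ],
)

```text
clock: 13.77
position: [0.5407, 0.2182, 0.2034]
ee_rot: [0.034, 0.843, -0.536, -0.025]
contact_force: [-0.2, -0.2, -0.1]
width: 0.0314
```

>>> carry_out(
  series=[
    [[0, 0, 0], 0],
    [[0, 0, 0], 0],
    [[0, 0, 0], 0],
    [[0, 0, 0], 0],
    [[0, 0, 0], 0],
    [[0, 0, 0], 0],
  ],
  fingers=85,
)

```text
clock: 14.27
position: [0.5418, 0.2186, 0.2053]
ee_rot: [0.032, 0.843, -0.536, -0.023]
contact_force: [-0.1, -0.1, 0.7]
width: 0.085
```

>>> carry_out(
  series=[
    [[0, 0, -20], 0],
    [[0, 0, -30], 0],
    [[0, 0, -35], 0],
    [[0, 0, -30], 0],
    [[0, 0, 0], 0],
  ],
)

```text
clock: 14.68
position: [0.5489, 0.2216, 0.3222]
ee_rot: [0.035, 0.843, -0.536, -0.026]
contact_force: [1.0, 0.7, 1.7]
width: 0.0846
```

```bash
python3 look.py b9 150 130 80 130; python3 - <<'E'
from rig import manip
from h import *
import pickle
for n in("side","top"):
    d=manip.get_image(n); o=pickle.load(open(n+"0.pkl","rb"))
    print(n,"green",[(b[0],b[1]) for b in blobs(d,*GREEN,30)])
    x,y=(294,218) if n=="side" else (353,210)
    a,b=[k["frame"][y-20:y+20,x-15:x+15].astype(int) for k in(d,o)]; print("fresh diff",abs(a-b).mean())
    x,y,w,h=(232,245,24,20) if n=="side" else (148,202,30,30)
    print("mouth max dark/blue", (d["frame"][y:y+h,x:x+w].min()), (d["frame"][y:y+h,x:x+w,0].astype(int)-d["frame"][y:y+h,x:x+w,2]).max(),
     "before",o["frame"][y:y+h,x:x+w].min(), (o["frame"][y:y+h,x:x+w,0].astype(int)-o["frame"][y:y+h,x:x+w,2]).max())
    print("orange",[b[0] for b in blobs(d,*ORANGE,300,600)])
E
```

```text
14.7833 [0.5468 0.221  0.3174] [ 0.2714  0.3207  1.2351 -0.0085  1.6802  1.4037] [-0.9243 -0.9001  0.2461] 0.08508095750799351
A tool mm [312.9555 204.3521 335.9615]
B tool mm [202.8048 166.1566 333.147 ]
J tool mm [ -1.3767 -20.8693 316.907 ]
S [(array([ 55.3, 175.7]), 1167), (array([228.1, 236. ]), 49), (array([180.9, 265.8]), 1130)]
T [(array([284.8, 156.1]), 902)]
toolz [-0.0886 -0.0334 -0.9955] x [ 0.4238 -0.9057 -0.0073]
A @z.04 [312.6634 208.1288 296.1413]
B @z.04 [202.5127 169.9332 293.3268]
side green [(array([244.4, 274.2]), [215, 248, 58, 41, 563])]
fresh diff 2.7583333333333333
mouth max dark/blue 14 34 before 16 36
orange [array([418. , 221.9])]
top green [(array([76.6, 23.3]), [64, 10, 30, 31, 118]), (array([104.7,  30.6]), [100, 25, 10, 13, 50]), (array([176.8, 226.2]), [148, 196, 41, 45, 206])]
fresh diff 5.428888888888889
mouth max dark/blue 73 13 before 69 13
orange [array([125.4, 326.7]), array([377.9, 328.4])]
```

```bash
python3 -c "
from rig import manip
for i in range(6): manip.get_image('top')
print(manip.get_state()['clock'],manip.sign_off())"
```

```text
the job is handed in; nothing more can be done
15.1833 None
```

I posted both blue-taped batteries through the neck into the jar, one after the other, and handed the job in at 15.2 s of the 58 s allowed.

**Last checks:**
- No blue tape shows on the table or in the neck in either view.
- The top view of the mouth looks almost the same as at the start, so nothing is stuck in the neck.
- The jar's green rings are within 0.2 px of where they started.
- The fresh battery's image patch barely changed from the start: a mean difference of 3 grey levels in the side view and 5 in the top view. I took this as noise or shadow.
- The orange look-alike is where it was.
- The gripper is open and about 130 mm above the jar mouth. Its force reading was close to zero.

**What was off:**
- The tool slowly tilted to about 5°, because each move starts from the measured pose. I corrected for this with the cameras before each drop.
- The second battery was gripped about 5 mm off-centre, and the finger opening read 31.8 mm instead of 33 mm. It still held and dropped cleanly.
- I could not see the batteries once they were inside the jar, so their final resting heights are inferred from the clear mouth, not measured.

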